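Close the end gate of a soap mould with its draw latch

TASK

Close the end gate of the soap mould with its draw latch so that it is ready for pouring: swing the wire loop over, hook its cross-bar under the lip of the steel keeper on the gate, and then press the red lever fully down over centre so that it draws the gate in and stays locked. Work gently, feeling for the catch, without slamming the lever or dragging the gate in by hand, let go of everything, and leave the soap bars and the pigment jar beside the mould where they are.

Things in the scene. Friction and masses are not known exactly. Their poses are not given: they have to be found in the camera images.
- mould: fixed wooden soap mould, an open trough 260 x 112 mm, 72 mm high, screwed to the bench. Origin on the bench under the lever's pivot; x runs along the trough toward the gate, y across it, z up. The trough spans x = -148 to +36 mm. A wooden bridge (top at z = 72 mm) carries the latch, on the mould's middle line y = 0
- gate (a joint): wooden end gate that slides along the mould's x axis, in m: 0 = shut, seal squeezed flat, 0.007 = where its rubber seal holds it at rest. The seal pushes back with 10 N per mm; a locked latch holds it at about 0.003. Its outer face is at mould x = 59 mm + this value
- keeper (a point): keeper on the gate: where the centre of the cross-bar lies when hooked, against the post and under the lip (mould x = 54 mm + gate, y = 0, z = 81.5 mm). The post, 22 mm wide, stands to z = 92 mm on the lever's side; its round-nosed lip overhangs away from the lever, tip 1.5 mm beyond this point, underside 4 mm above it. The 28 mm wide foot has its top 3.5 mm under this point and ends 12 mm past it
- lever (a joint): latch lever with a red end (plate 22 mm wide, reaching 72 mm from its pivot), in rad: 0 = pressed down flat, handle pointing to mould -x; 1.57 = handle upright; stop at 1.85. A stiff hinge: it stays where it is left (0.055 N m). Under load its end needs about 5 to 10 N to go over centre at about 0.2 rad, after which it snaps down by itself
- lever_pivot (a point): pivot axis of the lever (along mould y), at mould x = 0, y = 0, z = 86 mm
- handle_face (a point): centre of the red grip on the face of the lever that must be pressed, 60 mm from the pivot and 7.5 mm off the line through it: this face looks up when the lever is down, and toward the gate when the lever is upright
- crossbar (a point): centre of the loop's cross-bar, a rod 5 mm thick, 39 mm wide along mould y, 77.2 mm from the loop's pin by two wire arms at y = +-17 mm. The pin turns with the lever, 22 mm from its pivot (lever down: mould x = -21.8, z = 83 mm; upright: above it). The loop stays where left and turns with the lever unless its bar is caught under the lip. It reaches past the lip only with the lever above 1.4 rad
- tab (a point): centre of the grip part of the loop's red pull tab, 14 mm wide along mould y, 5 mm thick, reaching 41 mm outward from the cross-bar; bent 20 degrees up out of the loop's plane, so that it is level when hooked with the lever upright. This point is 27 mm beyond the cross-bar. Site x axis: outward along the arms. At the start the loop is thrown back past upright, tab up; it turns stiffly (0.022 N m)
- soap_bar_c (a point): centre of a cream soap bar 55 x 80 x 29 mm lying beside the mould, to be left alone
- soap_green_c (a point): centre of an olive green soap bar 53 x 77 x 25 mm lying beside the mould, to be left alone
- pigment_jar_c (a point): centre of an upright pigment jar 45 mm across and 63 mm high beside the mould, to be left alone

How it is judged:
On the way, in this order (a step that is already met when the one before it is completed fails the run):
1. the loop's cross-bar is hooked under the keeper's lip with the lever still up (x of crossbar in the frame of keeper between -0.003 and 0.0032 m and z of crossbar in the frame of keeper below 0.003 m and value of joint lever above 0.5 rad), for 0.2 s.
2. the lever is down over centre and the gate is drawn in (value of joint lever below 0.06 rad and value of joint gate below 0.004 m), for 0.2 s.
At the end, for the whole second after the job is handed in: the lever lies down within 0.06 rad, the cross-bar is hooked under the keeper's lip (within 3 mm), the gate is drawn in to less than 4 mm from shut and stays there by itself, and the soap bars and the jar stand within 15 mm of where they were (all of step 2 and x of crossbar in the frame of keeper between -0.003 and 0.0032 m and z of crossbar in the frame of keeper below 0.003 m and distance of each of soap_bar_c, soap_green_c, pigment_jar_c from where it was at the start of the episode below 0.015 m); the robot touches nothing.
It fails at once if the lever's handle is pressed with more than 60 N (contact force between the fingers and lever_c0 above 60 N or contact force between the fingers and lever_c1 above 60 N).
It fails at once if the gate is dragged or pushed in more than 3 mm (over 30 N) while the lever still stands up (value of joint gate below 0.004 m and value of joint lever above 0.95 rad).
It fails at once if a soap bar or the pigment jar is moved more than 15 mm (distance of any of soap_bar_c, soap_green_c, pigment_jar_c from where it was at the start of the episode above 0.015 m).
It also fails if it takes over 64 s, if anything falls off the work surface, if the arm or the gripper's body presses on something with over 40 N, if the wrist force passes 120 N, or if a joint passes its speed limit or range.

ROBOT

A 6-joint arm with a two-finger parallel gripper is mounted at the origin on a cart in front of the work surface, level with it; the furniture and walls round the work are solid. World frame = base frame: x ahead of the robot, y to its left, z up, the work surface at z = 0. Lengths are in m, angles in rad, forces in N, time in s.
With the tool pointing down it reaches from about 0.425 to 0.95 m from the base axis. Payload 14.7 kg.
Tool frame: the origin (TCP) lies midway between the tips of the shut fingers; the grasp point (between the pads) lies 19 mm behind it; y points along the fingers, x is the direction in which the jaws open and shut, and the axes are right-handed (so a half turn about y gives the same grasp; the last joint's range is limited). The gripper opens to 85 mm and grips with 20 to 120 N. Pads are 22 mm wide; open, the fingers measure 114 mm over their backs; the gripper's body (76 mm by 85 mm) begins 54 mm behind the grasp point. The pads swing forward as they close: fully open they stand 13 mm farther back than shut.
Start: joints at [-1.296, 0.48, 1.596, -0, 1.065, -0.047], TCP at [0.206, -0.617, 0.231] pointing down, gripper open.
Joint ranges: [-2.75, 2.75], [-0.82, 2.05], [0.23, 2.67], [-1.56, 4.7], [0.09, 2.69], [-2.92, 2.92]. Speed limits (rad/s): [1.89, 1.89, 2.39, 3.01, 3.01, 3.01].

INTERFACE

Orientations are given as a unit quaternion [x, y, z, w].
In Python, from workcell import env gives the robot as it stands. The module is installed in compiled form; this text tells all that it offers.
- The arm moves only by the tool arm_command, never from a script. Its argument "series" is a list of rows, each an object with "travel": the shift along the world's x, y, z in m, a list of three; "angular": the turn, a rotation vector about the world's x, y, z in rad, a list of three; "fingers": the closure in counts, from 0 (fully open) to 255 (shut). A call has 1 to 8 rows; each row shifts and turns the pose as measured when the row begins; what a row does not reach is not made up. A row lasts 1/10 s, in which the tool goes at most 50 mm and 8.59 degrees, less where a joint would pass 70% of its speed; a pose out of reach is approached as far as the arm can. A call is refused whole if a number of a shift passes 0.05 or a number of a turn 0.15, either way. A call with a gripper value outside its range is refused whole. The fingers move at their own pace and stop on an object; "newtons" is the grip in N (left out, the last holds). Time passes only in rows, so rows that do not move let the fingers close. It gives the time, the measured TCP pose, the force and the opening at its end, in the units of the state.
- env.observe(): the state, without advancing time (a new reading comes with each control period).
- env.read_camera(name): name is "scene" or "top" or "wrist"; returns a dict with "image" (420x560x3 uint8, red, green, blue), "depth" (420x560 float32, m along the optical axis (not along the pixel's ray), 0 where there is no reading), "fx", "fy", "cx", "cy" (pixels), "rvec" (rotation vector, rad) and "tvec" (3), from world to camera coordinates, as OpenCV has them. Camera axes: x right, y down, z forward; pixel columns grow to the right and rows downward; lengths in m; the calibration is good to about 2 mm. A picture is of the moment at which its call begins.
- env.hand_in(): hands the job in, once; it reports no verdict.
The state is a dict: "clock": time; "qpos": joint angles; "qd": joint speeds; "tau": joint torques, N m; "tool_pos": TCP position; "eef_rot": TCP orientation; "wrist_force": force on the tool from outside, world axes, zero at the start; "wrist_torque": the same for the moment, N m; "finger_gap": finger opening in m.
Only numpy, scipy, OpenCV 4.12 (cv2) and the standard library are available. Lean on these libraries where they do the work, as an engineer would, in place of code of your own. Each camera call takes 0.05 s, during which the arm holds its last target. There are 200 camera calls.

## Working session

There is one attempt and no reset: what is moved stays moved. The work goes in short steps, Python scripts to look and compute and a tool call to move; the robot and the scene stay as the last step left them, time stands still between calls to the robot, and variables do not carry over. Pictures are saved under pics/ and viewed, about 8 in all and at most 12, crops included, and the job is handed in when it is done.

Besides the shell and the picture viewer there is one more tool, called after "Emit:" in YAML: its name, and indented under it one key for each argument. arm_command: Moves the arm, as the interface text tells. Its arguments: {"type":"object","properties":{"series":{"type":"array"},"newtons":{"type":"number"}},"required":["series"]}

```bash
mkdir -p pics
cat > h.py <<'E'
import numpy as np,cv2
from workcell import env
def cam(n):
    c=env.read_camera(n);R=cv2.Rodrigues(np.array(c['rvec'],float))[0];c['R']=R;c['t']=np.array(c['tvec'],float).ravel();return c
def cloud(c):
    v,u=np.mgrid[:420,:560];d=c['depth']
    P=np.dstack([(u-c['cx'])/c['fx']*d,(v-c['cy'])/c['fy']*d,d])
    return (P-c['t'])@c['R']
def save(c,n,box=None,s=1):
    im=c['image'][:,:,::-1]
    if box: im=im[box[1]:box[3],box[0]:box[2]]
    cv2.imwrite('pics/'+n,cv2.resize(im,None,fx=s,fy=s,interpolation=cv2.INTER_CUBIC))
def red(c):
    h=cv2.cvtColor(c['image'],cv2.COLOR_RGB2HSV);return ((h[...,0]<8)|(h[...,0]>172))&(h[...,1]>140)&(h[...,2]>60)
def blobs(c,m,minA=15):
    n,l,s,ce=cv2.connectedComponentsWithStats(m.astype('uint8'));P=cloud(c)
    for i in range(1,n):
        if s[i,4]>=minA:
            q=P[(l==i)&(c['depth']>0)];print(s[i],ce[i].round(1),'med',np.median(q,0).round(4),'min',q.min(0).round(3),'max',q.max(0).round(3))
    return l
E
python3 - <<'E'
from h import *
print(env.observe())
ims=[]
for n in ['scene','top']:
    c=cam(n);print(n,c['fx'],(-c['R'].T@c['t']).round(3));save(c,n+'0.png');blobs(c,red(c))
E
```

```text
{'clock': 0.0, 'qpos': array([-1.29562441e+00,  4.80835989e-01,  1.59688081e+00,  1.28843090e-05,
        1.06513079e+00, -4.66138962e-02]), 'qd': array([1.64861777e-03, 5.78756469e-04, 6.25881366e-04, 5.95826836e-04,
       8.87158232e-04, 9.70336197e-05]), 'tau': array([ 4.16159528e-03, -9.50639963e+01, -4.30180228e+01,  3.32068275e-04,
        1.19851629e-02,  6.31092985e-05]), 'tool_pos': array([ 0.20546821, -0.61621775,  0.23066712]), 'eef_rot': array([-0.5733617 ,  0.41378919, -0.41309922,  0.57391977]), 'wrist_force': array([-1.12786419, -0.53818454,  0.70327815]), 'wrist_torque': array([-0.06110944, -0.00159781, -0.03676723]), 'finger_gap': 0.08513965730828367}
scene 445.9031263274218 [0.245 0.568 0.708]
[297 134  12  21 147] [302.  143.5] med [5.311e-01 5.000e-04 1.970e-01] min [ 0.524 -0.203  0.021] max [0.641 0.016 0.211]
[284 179  12  12 100] [289.  184.1] med [0.526  0.0578 0.146 ] min [ 0.516 -0.051  0.03 ] max [0.571 0.06  0.157]
[ 88 414   5   6  16] [ 90.1 416.1] med [0.5937 0.5159 0.042 ] min [0.59  0.513 0.029] max [0.599 0.519 0.044]
top 493.0387741476505 [0.439 0.066 0.914]
[309 178  21  12 192] [319.  183.3] med [ 0.5319 -0.0006  0.1964] min [ 0.525 -0.015  0.18 ] max [0.539 0.013 0.209]
[  0 276  31   9 100] [ 14.7 280.4] med [0.3871 0.5375 0.0045] min [0.38  0.511 0.001] max [0.395 0.566 0.009]
```

View pics/scene0.png

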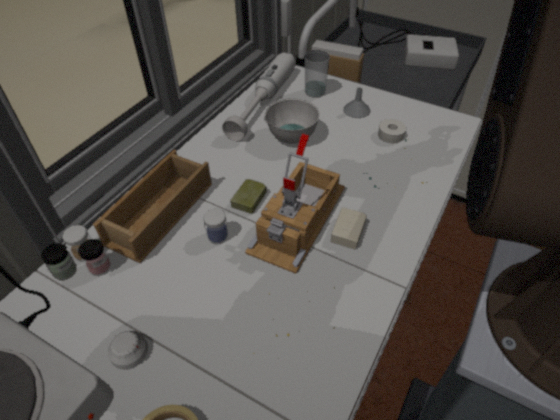

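View pics/top0.png

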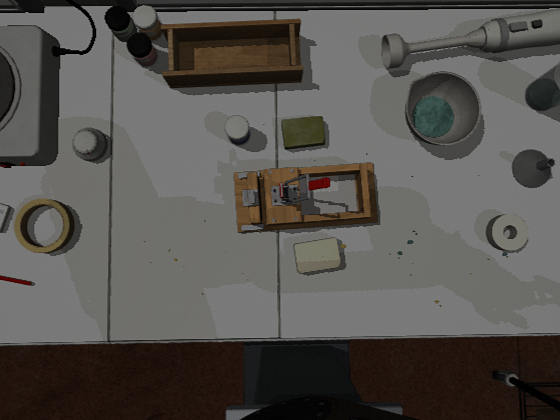

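The mould lies in the middle of the top view (px 236–376, 165–230), with its gate end at the left, so mould x is about world +y. The lever (red, scene px 289,184) is upright, and the loop's tab (scene 302,143; top 319,183) is thrown back toward −y. The jar (237,128) and both soaps flank it.

Run:
```python
from h import *
c=cam('top');P=cloud(c);z=P[...,2]
roi=np.zeros((420,560),bool);roi[155:240,225:385]=1
m=roi&(z>0.060)&(z<0.078)
# rim long edges at z~.072
q=P[m];xy=(q[:,:2]*1000).astype(np.float32)
r=cv2.minAreaRect(xy);print('rect72',r,cv2.boxPoints(r))
k=roi&(z>0.083)&(z<0.1)
n,l,s,ce=cv2.connectedComponentsWithStats(k.astype('uint8'))
for i in range(1,n):
    if s[i,4]>8:
        p=P[l==i];print('hi',s[i],np.median(p,0).round(4),p.min(0).round(4),p.max(0).round(4))
m2=roi&(z>0.02);r=cv2.minAreaRect((P[m2&(z<0.08)][:,:2]*1000).astype(np.float32));print(r)
print('z hist',np.histogram(z[roi],bins=np.arange(0,.22,.01)))
save(c,'top1.png',(225,155,385,240),5)
c=cam('scene');save(c,'sc1.png',(235,120,355,275),4)
for n,(a,b,cc,d) in dict(x=(0,0,0,0)).items():pass
# wooden colour hull
c=cam('top')
h=cv2.cvtColor(c['image'],cv2.COLOR_RGB2HSV);print(h[200,240],h[220,330],h[250,320])
```

```text
rect72 ((530.9225463867188, 11.9495849609375), (96.22252655029297, 218.9214324951172), 3.170271158218384) [[ 476.8314   118.58206]
 [ 488.93845 -100.00433]
 [ 585.0137   -94.68289]
 [ 572.9066   123.9035 ]]
hi [247 189   8  15  85] [0.5255 0.1061 0.0887] [0.5139 0.0998 0.0836] [0.5377 0.1114 0.0933]
hi [283 188   2  10  15] [0.5335 0.049  0.0868] [0.5235 0.0488 0.0846] [0.5381 0.0506 0.0929]
hi [281 200   5   3  13] [0.516  0.0509 0.09  ] [0.5146 0.0475 0.0855] [0.5182 0.0542 0.0934]
((514.3468017578125, 13.73486328125), (130.3981170654297, 228.50511169433594), 3.168877601623535)
z hist (array([2935, 1238,  141,  116,  125, 1290, 1041, 1244,   91,   31,   57,
         35,   17,   21,   26,   75,   25,   79,   67,   68,   78]), array([0.  , 0.01, 0.02, 0.03, 0.04, 0.05, 0.06, 0.07, 0.08, 0.09, 0.1 ,
       0.11, 0.12, 0.13, 0.14, 0.15, 0.16, 0.17, 0.18, 0.19, 0.2 , 0.21]))
[ 16 140 104] [ 15 148  31] [ 30  40 122]
```

View pics/top1.png

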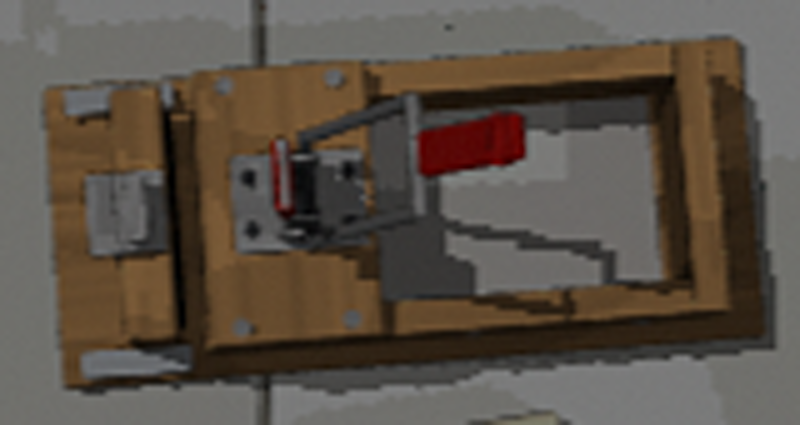

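View pics/sc1.png

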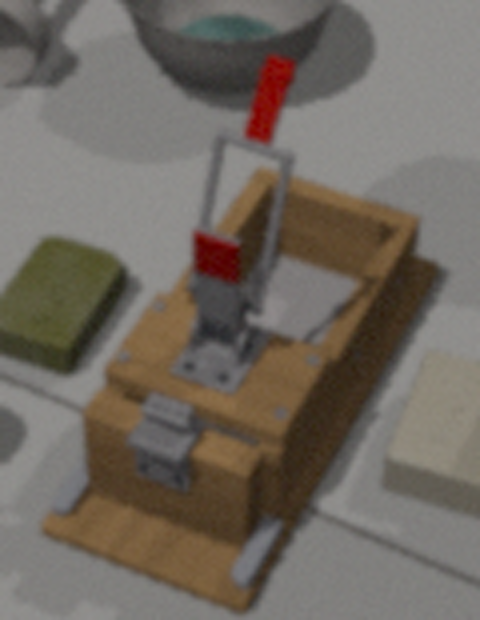

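```bash
cat >> h.py <<'E'
from scipy.spatial.transform import Rotation as Ro
MX=np.array([-.055,.9985,0]);MY=np.array([-.9985,-.055,0]);O=np.array([.528,.050,0])
def w(x,y,z): return O+MX*x/1e3+MY*y/1e3+np.array([0,0,z/1e3])
def mo(p): p=np.asarray(p)-O; return np.stack([p@MX,p@MY,p[...,2]],-1)*1e3
def st():
    s=env.observe();R=Ro.from_quat(s['eef_rot']);print('t',round(s['clock'],2),'mould',mo(s['tool_pos']).round(1),'F',s['wrist_force'].round(1),'gap',round(s['finger_gap'],4),'q',s['qpos'].round(2));return s,R
E
python3 - <<'E'
from h import *
s,R=st();print(R.as_matrix().round(3))
for sg in (1,-1):
    y=np.array([0,0,-1.]);x=sg*MY;D=Ro.from_matrix(np.c_[x,y,np.cross(x,y)]);print((D*R.inv()).as_rotvec().round(3))
print('via',w(-90,0,260)-s['tool_pos'])
c=cam('scene');P=mo(cloud(c));m=red(c);m[:, :250]=0;m[:,330:]=0;m[:120]=0;m[205:]=0
print('lever',np.median(P[160:][m[160:]],0).round(1),'tab',np.median(P[:160][m[:160]],0).round(1),P[:160][m[:160]][:,::2].round(0)[::12].tolist())
E
```

```text
t 0.25 mould [-647.7  358.6  231. ] F [ 0.2 -0.3 -0.5] gap 0.0854 q [-1.3   0.48  1.6  -0.    1.07 -0.05]
[[ 0.316 -0.     0.949]
 [-0.949  0.001  0.316]
 [-0.001 -1.     0.   ]]
[-1.000e-03  0.000e+00 -1.838e+00]
[-0.000e+00 -1.000e-03  1.304e+00]
via [0.32741085 0.57657011 0.02898521]
lever [  7.8   2.1 145.4] tab [-50.3  -0.2 197.2] [[-61.0, 209.0], [-58.0, 207.0], [-58.0, 206.0], [-58.0, 205.0], [-54.0, 202.0], [-53.0, 203.0], [-51.0, 197.0], [-46.0, 195.0], [-47.0, 195.0], [-45.0, 190.0], [-41.0, 189.0], [-39.0, 185.0], [-36.0, 184.0]]
```

Emit:
arm_command:
  series:
    - {"travel": [0.023,0.041,0.003],"angular": [0,0,0.093],"fingers": 255}
    - {"travel": [0.023,0.041,0.003],"angular": [0,0,0.093],"fingers": 255}
    - {"travel": [0.023,0.041,0.003],"angular": [0,0,0.093],"fingers": 255}
    - {"travel": [0.023,0.041,0.003],"angular": [0,0,0.093],"fingers": 255}
    - {"travel": [0.023,0.041,0.003],"angular": [0,0,0.093],"fingers": 255}
    - {"travel": [0.023,0.041,0.003],"angular": [0,0,0.093],"fingers": 255}
    - {"travel": [0.023,0.041,0.003],"angular": [0,0,0.093],"fingers": 255}

```text
clock: 1.0
tool_pos: [0.3672, -0.3239, 0.2515]
eef_rot: [0.678, -0.203, 0.204, -0.677]
wrist_force: [1.2, -0.5, 1.2]
finger_gap: 0.0003
```

Emit:
arm_command:
  series:
    - {"travel": [0.023,0.041,0.003],"angular": [0,0,0.093],"fingers": 255}
    - {"travel": [0.023,0.041,0.003],"angular": [0,0,0.093],"fingers": 255}
    - {"travel": [0.023,0.041,0.003],"angular": [0,0,0.093],"fingers": 255}
    - {"travel": [0.023,0.041,0.003],"angular": [0,0,0.093],"fingers": 255}
    - {"travel": [0.023,0.041,0.003],"angular": [0,0,0.093],"fingers": 255}
    - {"travel": [0,0,0],"angular": [0,0,0],"fingers": 255}

```text
clock: 1.6
tool_pos: [0.4876, -0.1055, 0.2688]
eef_rot: [0.707, -0.03, 0.034, -0.706]
wrist_force: [0.2, -1.0, 0.7]
finger_gap: 0.0002
```

```bash
cat >> h.py <<'E'
def goal(x,y,z):
    s,R=st();yy=np.array([0,0,-1.]);xx=-MY;D=Ro.from_matrix(np.c_[xx,yy,np.cross(xx,yy)])
    print('d',(w(x,y,z)-s['tool_pos']).round(4),'rot',(D*R.inv()).as_rotvec().round(3))
E
python3 -c "
from h import *
goal(-85,0,240)"
```

```text
t 1.6 mould [-153.    48.9  268.8] F [ 0.2 -1.   0.7] gap 0.0002 q [-0.27  0.22  1.89  0.    1.02 -0.18]
d [ 0.0451  0.0706 -0.0288] rot [0.001 0.006 0.145]
```

Emit:
arm_command:
  series:
    - {"travel": [0.022,0.035,-0.01],"angular": [0,0,0.07],"fingers": 255}
    - {"travel": [0.023,0.035,-0.018],"angular": [0,0,0.07],"fingers": 255}
    - {"travel": [0,0,0],"angular": [0,0,0],"fingers": 255}

```text
clock: 1.9
tool_pos: [0.5348, -0.0326, 0.2409]
eef_rot: [0.707, 0.023, -0.016, -0.706]
wrist_force: [0.1, -0.9, 0.1]
finger_gap: 0.0
```

```bash
python3 -c "
from h import *
goal(-85,0,178)"
```

```text
t 1.9 mould [-82.8  -2.2 240.9] F [ 0.1 -0.9  0.1] gap 0.0 q [-0.12  0.31  1.85  0.    0.97 -0.17]
d [-0.0021 -0.0023 -0.0629] rot [ 0.001  0.009 -0.001]
```

Emit:
arm_command:
  series:
    - {"travel": [-0.001,-0.001,-0.03],"angular": [0,0.005,0],"fingers": 255}
    - {"travel": [-0.001,-0.001,-0.03],"angular": [0,0.004,0],"fingers": 255}
    - {"travel": [0,0.006,0],"angular": [0,0,0],"fingers": 255}
    - {"travel": [-0.001,0.01,0.006],"angular": [0,0,0],"fingers": 255}
    - {"travel": [0,0.01,0.007],"angular": [0,0,0],"fingers": 255}
    - {"travel": [-0.001,0.011,0.005],"angular": [0,0,0],"fingers": 255}
    - {"travel": [-0.001,0.012,0.003],"angular": [0,0,0],"fingers": 255}
    - {"travel": [0,0.012,0.001],"angular": [0,0,0],"fingers": 255}

```text
clock: 2.7
tool_pos: [0.5313, 0.0292, 0.2092]
eef_rot: [0.708, 0.021, -0.016, -0.706]
wrist_force: [-0.1, -0.6, -1.1]
finger_gap: 0.0001
```

Run:
```python
from h import *
goal(-6,0,200)
c=cam('scene');save(c,'p5.png',(215,60,385,270),2.8);blobs(c,red(c))
```

```text
t 2.7 mould [-21.   -2.2 209.2] F [-0.1 -0.6 -1.1] gap 0.0001 q [-0.    0.34  1.9  -0.    0.9  -0.05]
d [-0.003   0.0148 -0.0092] rot [0.002 0.007 0.003]
[287 144  10  22 130] [291.  153.7] med [0.5275 0.0488 0.2105] min [0.521 0.037 0.189] max [0.535 0.055 0.226]
[283 178  12  12 106] [288.5 183.9] med [0.5271 0.0578 0.1458] min [0.516 0.054 0.133] max [0.539 0.06  0.157]
[ 88 414   5   6  19] [ 90.1 415.9] med [0.5935 0.5156 0.0416] min [0.59  0.513 0.036] max [0.597 0.519 0.045]
```

View pics/p5.png

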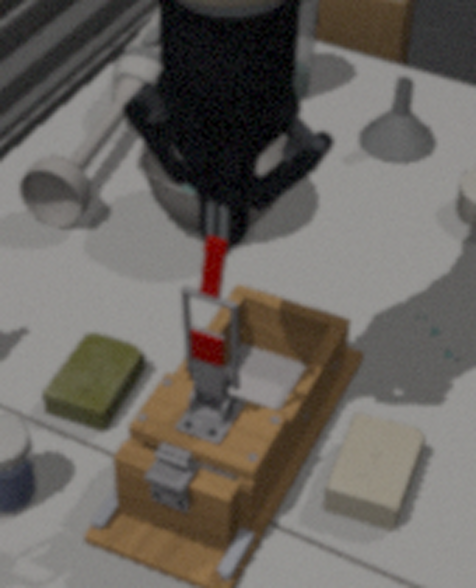

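The closed fingertips are pushing the tab (crop px 213,265) from behind. The loop is now upright and the lever has not moved. I'll continue the arc.

Emit:
arm_command:
  series:
    - {"travel": [-0.002,0.008,-0.007],"angular": [0,0,0],"fingers": 255}
    - {"travel": [-0.002,0.01,-0.003],"angular": [0,0.004,0],"fingers": 255}
    - {"travel": [-0.001,0.011,-0.003],"angular": [0,0,0],"fingers": 255}
    - {"travel": [-0.001,0.011,-0.004],"angular": [0,0,0],"fingers": 255}
    - {"travel": [-0.001,0.011,-0.005],"angular": [0,0,0],"fingers": 255}
    - {"travel": [0,0.011,-0.006],"angular": [0,0,0],"fingers": 255}
    - {"travel": [0,0.01,-0.007],"angular": [0,0,0],"fingers": 255}
    - {"travel": [0,0.008,-0.009],"angular": [0,0,0],"fingers": 255}

```text
clock: 3.55
tool_pos: [0.5235, 0.1182, 0.1618]
eef_rot: [0.707, 0.02, -0.018, -0.706]
wrist_force: [-0.0, -0.2, 0.3]
finger_gap: -0.0001
```

Run:
```python
from h import *
goal(69,0,147)
c=cam('scene');blobs(c,red(c))
```

```text
t 3.55 mould [ 68.4   0.7 161.8] F [-0.  -0.2  0.3] gap -0.0001 q [ 0.17  0.41  1.93 -0.    0.8   0.12]
d [ 0.0007  0.0007 -0.0148] rot [0.001 0.003 0.001]
[290 186   5   5  17] [292.4 187.9] med [0.5185 0.057  0.1388] min [0.516 0.055 0.132] max [0.525 0.06  0.144]
[264 201   9   5  26] [268.1 202.7] med [0.5209 0.1392 0.1732] min [0.515 0.128 0.163] max [0.529 0.143 0.177]
[ 88 414   5   6  17] [ 90.2 416.5] med [0.5939 0.5163 0.0403] min [0.591 0.513 0.03 ] max [0.598 0.519 0.043]
```

Emit:
arm_command:
  series:
    - {"travel": [0,0.007,-0.01],"angular": [0,0,0],"fingers": 255}
    - {"travel": [0,0.006,-0.01],"angular": [0,0,0],"fingers": 255}
    - {"travel": [0,0.004,-0.01],"angular": [0,0,0],"fingers": 255}
    - {"travel": [0,0.003,-0.01],"angular": [0,0,0],"fingers": 255}
    - {"travel": [0,0.002,-0.01],"angular": [0,0,0],"fingers": 255}
    - {"travel": [0,0,-0.008],"angular": [0,0,0],"fingers": 255}
    - {"travel": [0,0,0],"angular": [0,0,0],"fingers": 255}

```text
clock: 4.3
tool_pos: [0.5221, 0.1424, 0.0956]
eef_rot: [0.708, 0.019, -0.019, -0.706]
wrist_force: [0.9, 0.3, 1.1]
finger_gap: 0.0
```

Run:
```python
from h import *
goal(90,0,90)
c=cam('scene');blobs(c,red(c));save(c,'p6.png',(215,110,345,270),3.6)
```

```text
t 4.3 mould [92.6  0.8 95.6] F [0.9 0.3 1.1] gap 0.0 q [ 0.21  0.51  1.97 -0.    0.66  0.16]
d [ 0.001  -0.0026 -0.0056] rot [ 0.002 -0.001  0.001]
[289 180   6  11  53] [291.5 184.9] med [0.5213 0.0572 0.1458] min [0.516 0.055 0.132] max [0.527 0.06  0.157]
[260 237  11   8  57] [264.6 240.4] med [0.5208 0.1546 0.0909] min [0.515 0.113 0.037] max [0.554 0.162 0.096]
[ 88 414   5   6  15] [ 90.1 416.2] med [0.5932 0.5167 0.0415] min [0.591 0.513 0.038] max [0.596 0.519 0.043]
```

View pics/p6.png

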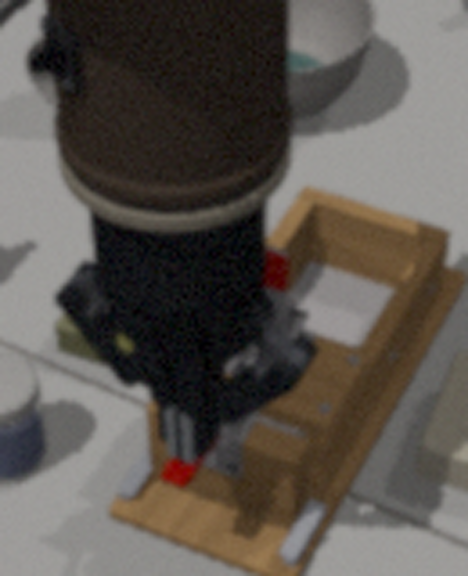

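The fingers are on the tab (crop 178,472) out beyond the gate, and the tab is still about 8 mm high. I'll press down gently to find the foot.

Emit:
arm_command:
  series:
    - {"travel": [0,0,-0.004],"angular": [0,0,0],"fingers": 255}
    - {"travel": [0,0,-0.004],"angular": [0,0,0],"fingers": 255}
    - {"travel": [0,0,-0.002],"angular": [0,0,0],"fingers": 255}

```text
clock: 4.65
tool_pos: [0.5232, 0.1422, 0.0865]
eef_rot: [0.707, 0.019, -0.018, -0.706]
wrist_force: [-0.1, -0.2, 0.4]
finger_gap: 0.0001
```

Emit:
arm_command:
  series:
    - {"travel": [0,0,-0.002],"angular": [0,0,0],"fingers": 255}

```text
clock: 4.75
tool_pos: [0.5234, 0.1422, 0.0845]
eef_rot: [0.707, 0.019, -0.018, -0.706]
wrist_force: [0.5, 0.7, 0.5]
finger_gap: 0.0001
```

Emit:
arm_command:
  series:
    - {"travel": [0,0,-0.002],"angular": [0,0,0],"fingers": 255}

```text
clock: 4.85
tool_pos: [0.5234, 0.1421, 0.0824]
eef_rot: [0.707, 0.019, -0.018, -0.706]
wrist_force: [0.1, -0.8, 2.6]
finger_gap: 0.0001
```

Emit:
arm_command:
  series:
    - {"travel": [0,0,-0.001],"angular": [0,0,0],"fingers": 255}
    - {"travel": [0,0,0.03],"angular": [0,0,0],"fingers": 255}
    - {"travel": [0,0,0.03],"angular": [0,0,0],"fingers": 130}
    - {"travel": [0,0.03,0.04],"angular": [0,0,0],"fingers": 130}
    - {"travel": [0,0.03,0],"angular": [0,0,0],"fingers": 130}
    - {"travel": [0,0,0],"angular": [0,0,0],"fingers": 130}

```text
clock: 5.45
tool_pos: [0.5229, 0.2031, 0.1851]
eef_rot: [0.707, 0.018, -0.017, -0.707]
wrist_force: [0.0, -0.1, 0.4]
finger_gap: 0.0419
```

Run:
```python
from h import *
st()
for n in ['scene','top','wrist']:
    c=cam(n);P=mo(cloud(c));print(n)
    m=red(c)&(abs(P[...,0]-50)<80)&(abs(P[...,1])<60)&(c['depth']>0)
    k,l,s,ce=cv2.connectedComponentsWithStats(m.astype('uint8'))
    for i in range(1,k):
        if s[i,4]>12:
            q=P[l==i];print(s[i],np.median(q,0).round(1),np.percentile(q,3,0).round(1),np.percentile(q,97,0).round(1))
    if n=='scene': save(c,'p7.png',(215,110,345,270),3.6)
    if n=='wrist': save(c,'p7w.png')
```

```text
t 5.45 mould [153.2  -3.4 185.1] F [ 0.  -0.1  0.4] gap 0.0419 q [ 0.32  0.41  1.85 -0.    0.88  0.27]
scene
[284 179  11  12  82] [  8.5   3.9 146.9] [  5.9  -7.9 134.3] [ 10.3  10.9 156.3]
[261 230  15  17 133] [91.8  0.9 82.1] [72.6 -6.2 80.1] [108.7   7.3  83.9]
top
[220 194  23  10 178] [89.2  0.  80.1] [70.6 -6.3 77.1] [107.5   6.   82.8]
wrist
[261 254  18  42 672] [91.5  0.  82.8] [72.  -6.7 81. ] [109.1   6.3  84.2]
```

View pics/p7.png

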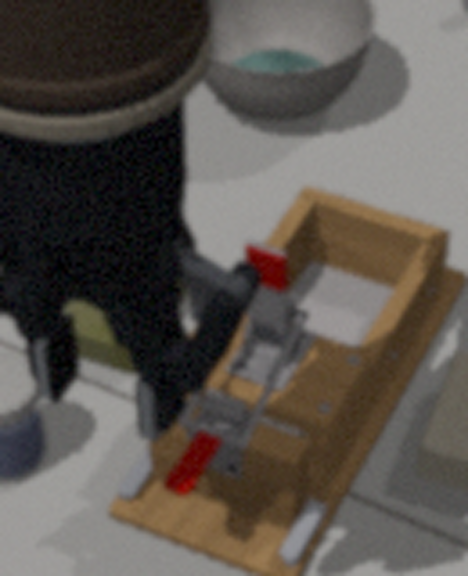

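The loop lies on the foot with its tab level (crop 195,465; mould x 71–109, z 82), and the lever (268,268) is still upright. Next I grip the tab by its sides.

Emit:
arm_command:
  series:
    - {"travel": [0,-0.028,0],"angular": [0,0,0],"fingers": 130}
    - {"travel": [0,-0.027,0],"angular": [0,0,0],"fingers": 130}
    - {"travel": [0,0,-0.03],"angular": [0,0,0],"fingers": 130}
    - {"travel": [0,0,-0.03],"angular": [0,0,0],"fingers": 130}
    - {"travel": [0,0,-0.03],"angular": [0,0,0],"fingers": 130}
    - {"travel": [0,0,-0.02],"angular": [0,0,0],"fingers": 130}
    - {"travel": [0,0,0],"angular": [0,0,0],"fingers": 130}

```text
clock: 6.3
tool_pos: [0.5197, 0.1365, 0.0676]
eef_rot: [0.708, 0.014, -0.018, -0.706]
wrist_force: [0.1, -0.4, 0.7]
finger_gap: 0.0421
```

```bash
python3 -c "
from h import *
goal(97,0,63)"
```

```text
t 6.3 mould [86.8  3.5 67.6] F [ 0.1 -0.4  0.7] gap 0.0421 q [ 0.2   0.56  1.99 -0.01  0.61  0.16]
d [ 0.003   0.0104 -0.0046] rot [ 0.004 -0.006  0.01 ]
```

Emit:
arm_command:
  series:
    - {"travel": [0.003,0.008,-0.004],"angular": [0.004,-0.006,0.01],"fingers": 130}
    - {"travel": [0,0,0],"angular": [0,0,0],"fingers": 160}
    - {"travel": [0,0,0],"angular": [0,0,0],"fingers": 255}
    - {"travel": [0,0,0],"angular": [0,0,0],"fingers": 255}
    - {"travel": [0,0,0],"angular": [0,0,0],"fingers": 255}
  newtons: 25

```text
clock: 6.8
tool_pos: [0.5229, 0.1444, 0.0655]
eef_rot: [-0.707, -0.02, 0.019, 0.707]
wrist_force: [-2.4, 0.3, -2.0]
finger_gap: 0.0133
```

```bash
python3 -c "
from h import *
goal(86,0,63)
c=cam('scene');blobs(c,red(c));c=cam('top');blobs(c,red(c))"
```

```text
t 6.8 mould [94.5 -0.1 65.5] F [-2.4  0.3 -2. ] gap 0.0133 q [0.21 0.56 1.98 0.   0.6  0.16]
d [ 0.0004 -0.0085 -0.0025] rot [-0.     0.001  0.   ]
[289 180   6  11  54] [291.4 185.1] med [0.5209 0.0578 0.1449] min [0.516 0.056 0.132] max [0.526 0.06  0.158]
[261 235   7  12  59] [264.4 241.6] med [0.5241 0.1533 0.083 ] min [0.515 0.136 0.079] max [0.53  0.161 0.086]
[ 88 414   5   6  18] [ 89.9 416.1] med [0.594  0.5159 0.0413] min [0.59  0.513 0.039] max [0.597 0.519 0.044]
[ 20 162   5   4  16] [ 22.  163.5] med [0.5948 0.5145 0.0379] min [0.592 0.512 0.027] max [0.598 0.518 0.042]
[  0 276  31   9 104] [ 14.6 280.3] med [0.3872 0.5384 0.0042] min [0.38  0.51  0.001] max [0.395 0.566 0.008]
```

Emit:
arm_command:
  series:
    - {"travel": [0,-0.002,0],"angular": [0,0,0],"fingers": 255}
    - {"travel": [0,-0.002,0],"angular": [0,0,0],"fingers": 255}

```text
clock: 7.1
tool_pos: [0.523, 0.141, 0.0657]
eef_rot: [-0.707, -0.02, 0.019, 0.707]
wrist_force: [-1.8, 4.6, -2.9]
finger_gap: 0.0132
```

Emit:
arm_command:
  series:
    - {"travel": [0,-0.002,0],"angular": [0,0,0],"fingers": 255}

```text
clock: 7.2
tool_pos: [0.5231, 0.1391, 0.0658]
eef_rot: [-0.706, -0.02, 0.019, 0.707]
wrist_force: [-1.2, 5.5, -2.9]
finger_gap: 0.0131
```

Emit:
arm_command:
  series:
    - {"travel": [0,-0.002,0],"angular": [0,0,0],"fingers": 255}

```text
clock: 7.3
tool_pos: [0.5233, 0.1373, 0.0659]
eef_rot: [-0.706, -0.02, 0.019, 0.707]
wrist_force: [-1.1, 6.6, -4.3]
finger_gap: 0.013
```

```bash
python3 -c "
from h import *
goal(86,0,63)
c=cam('scene');blobs(c,red(c));save(c,'p8.png',(225,140,335,270),4)"
```

```text
t 7.3 mould [87.4 -0.1 65.9] F [-1.1  6.6 -4.3] gap 0.013 q [0.2  0.56 1.99 0.   0.59 0.14]
d [ 0.     -0.0014 -0.0029] rot [-0.002  0.002  0.   ]
[290 173  11  12  89] [295.3 178.5] med [0.5234 0.0366 0.1427] min [ 0.475 -0.072  0.021] max [0.572 0.146 0.256]
[262 232   8  13  64] [266.1 238.8] med [0.5251 0.1466 0.0832] min [0.515 0.113 0.02 ] max [0.546 0.154 0.098]
[ 88 414   5   6  17] [ 90.1 416.2] med [0.5935 0.5161 0.0409] min [0.591 0.513 0.036] max [0.598 0.519 0.044]
```

Emit:
arm_command:
  series:
    - {"travel": [0,-0.0015,-0.0005],"angular": [0,0,0],"fingers": 255}

```text
clock: 7.45
tool_pos: [0.5234, 0.1356, 0.0654]
eef_rot: [-0.706, -0.02, 0.018, 0.707]
wrist_force: [-2.3, 8.5, -0.9]
finger_gap: 0.013
```

Emit:
arm_command:
  series:
    - {"travel": [0,-0.001,-0.0005],"angular": [0,0,0],"fingers": 255}

```text
clock: 7.55
tool_pos: [0.5236, 0.135, 0.0651]
eef_rot: [-0.706, -0.02, 0.018, 0.708]
wrist_force: [-5.1, 13.0, 4.5]
finger_gap: 0.0134
```

```bash
python3 -c "
from h import *
goal(86,0,63)
for n in ('scene','top'):
  c=cam(n);P=mo(cloud(c));m=red(c)&(abs(P[...,1])<60)&(abs(P[...,0])<130)&(c['depth']>0)
  for a,b in((0,120),(120,170)):
    q=P[m&(P[...,2]>a)&(P[...,2]<b)];print(n,np.median(q,0).round(1),np.percentile(q,95,0).round(1))
c=cam('scene');save(c,'p8.png',(235,150,325,260),5.4)"
```

```text
t 7.55 mould [85.1 -0.2 65.1] F [-5.1 13.   4.5] gap 0.0134 q [0.2  0.56 1.99 0.   0.59 0.14]
d [-0.0003  0.0008 -0.0021] rot [-0.002  0.003  0.001]
scene [94.2 -1.8 82.8] [100.7   5.6  84.8]
scene [-19.5   4.5 140.4] [-15.4  10.6 151.4]
  return _methods._mean(a, axis=axis, dtype=dtype,
  ret = um.true_divide(
Traceback (most recent call last):
IndexError: index -1 is out of bounds for axis 0 with size 0
```

View pics/p8.png

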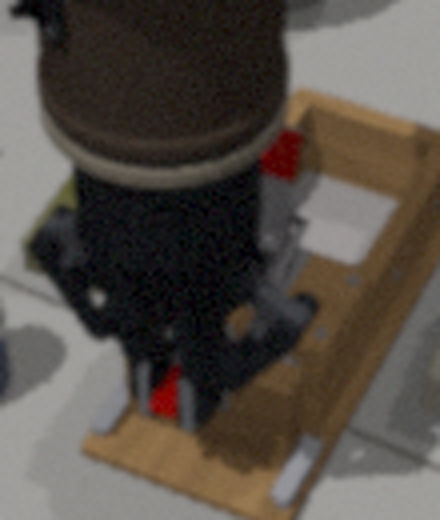

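The push force stepped to 13 N and the lever is at about 1.11 rad, which fits the bar sitting against the post. (That picture was the earlier save: gripper on the tab at 165,390, lever tilted back.) I'll ease off, release and look.

Emit:
arm_command:
  series:
    - {"travel": [0,0,0],"angular": [0,0,0],"fingers": 255}
    - {"travel": [0,0,0],"angular": [0,0,0],"fingers": 150}
    - {"travel": [0,0,0],"angular": [0,0,0],"fingers": 130}
    - {"travel": [0,0,0],"angular": [0,0,0],"fingers": 130}
    - {"travel": [0,0,0.03],"angular": [0,0,0],"fingers": 130}
    - {"travel": [0,0.03,0.03],"angular": [0,0,0],"fingers": 130}
    - {"travel": [0,0.03,0.05],"angular": [0,0,0],"fingers": 130}
    - {"travel": [0,0.03,0.03],"angular": [0,0,0],"fingers": 130}

```text
clock: 8.45
tool_pos: [0.522, 0.2193, 0.1996]
eef_rot: [0.707, 0.016, -0.018, -0.707]
wrist_force: [1.2, 0.3, -0.6]
finger_gap: 0.0416
```

Run:
```python
from h import *
st()
for n in ['scene','top','wrist']:
    c=cam(n);P=mo(cloud(c));print(n)
    m=red(c)&(abs(P[...,0]-40)<90)&(abs(P[...,1])<60)&(c['depth']>0)
    k,l,s,ce=cv2.connectedComponentsWithStats(m.astype('uint8'))
    for i in range(1,k):
        if s[i,4]>12:
            q=P[l==i];print(s[i],np.median(q,0).round(1),np.percentile(q,3,0).round(1),np.percentile(q,97,0).round(1))
    if n=='scene': save(c,'p9.png',(235,150,325,260),5.4)
    if n=='top':
        for z in [(83,95),(74,80)]:
            q=P[(P[...,2]>z[0])&(P[...,2]<z[1])&(abs(P[...,1])<13)&(P[...,0]>40)&(P[...,0]<75)];print('post',np.percentile(q,[3,50,97],axis=0).round(1).tolist())
```

```text
t 8.45 mould [169.4  -3.3 199.6] F [ 1.2  0.3 -0.6] gap 0.0416 q [0.34 0.4  1.82 0.   0.92 0.29]
scene
[289 169  13  15 139] [-20.3   1.1 141.7] [-25.7 -10.1 131.3] [-15.5  10.7 152.3]
[263 227  15  17 129] [83.5  0.6 83.2] [63.  -6.1 80.2] [101.    7.   85.6]
top
[294 182   9  16 114] [-21.8  -0.6 143.2] [-27.1 -10.9 131.4] [-16.3   9.9 151.6]
[225 194  23   9 179] [80.5 -0.1 81.4] [63.2 -6.1 78.6] [98.8  6.1 84.1]
post [[50.7, -10.9, 83.8], [56.0, -0.6, 88.9], [64.3, 10.7, 91.8]]
post [[44.9, -11.7, 74.3], [56.0, 1.7, 76.6], [71.9, 12.4, 79.7]]
wrist
[260 277  17  37 531] [82.8 -0.3 84. ] [63.2 -6.8 82.1] [99.8  6.3 85.7]
```

View pics/p9.png

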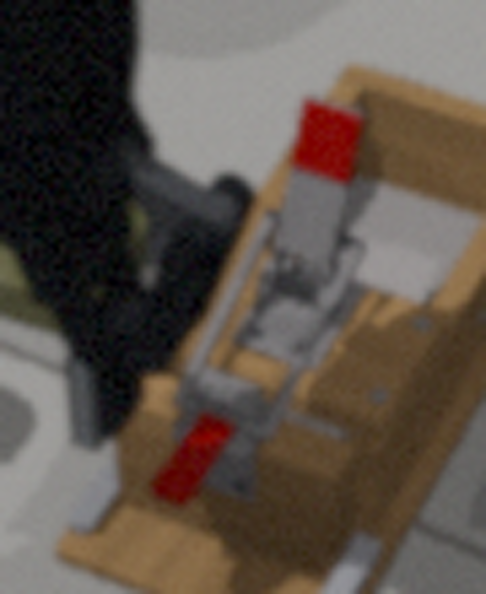

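Hooked: the tab (crop 190,460) is level, the bar is under the lip, and the lever is tilted back at about 1.1 rad. Now the fingers close and move above the lever.

Emit:
arm_command:
  series:
    - {"travel": [0.001,-0.035,0],"angular": [0,0,0],"fingers": 255}
    - {"travel": [0.001,-0.035,0],"angular": [0,0,0],"fingers": 255}
    - {"travel": [0.001,-0.035,0],"angular": [0,0,0],"fingers": 255}
    - {"travel": [0.001,-0.035,0],"angular": [0,0,0],"fingers": 255}
    - {"travel": [0.001,-0.028,0],"angular": [0,0,0],"fingers": 255}
    - {"travel": [0,0,0],"angular": [0,0,0],"fingers": 255}
    - {"travel": [0,0,0],"angular": [0,0,0],"fingers": 255}

```text
clock: 9.3
tool_pos: [0.5223, 0.042, 0.1916]
eef_rot: [0.707, 0.015, -0.022, -0.707]
wrist_force: [-1.0, 0.8, 0.4]
finger_gap: -0.0002
```

```bash
python3 -c "
from h import *
goal(-4,0,150)"
```

```text
t 9.3 mould [ -7.7   6.1 191.6] F [-1.   0.8  0.4] gap -0.0002 q [ 0.02  0.36  1.92 -0.    0.87 -0.03]
d [ 0.0059  0.004  -0.0416] rot [ 0.001 -0.01   0.002]
```

Emit:
arm_command:
  series:
    - {"travel": [0.006,0.004,-0.014],"angular": [0,-0.01,0],"fingers": 255}
    - {"travel": [0,0,-0.014],"angular": [0,0,0],"fingers": 255}
    - {"travel": [0,0,-0.013],"angular": [0,0,0],"fingers": 255}
    - {"travel": [0,-0.004,-0.002],"angular": [0,0,0],"fingers": 255}
    - {"travel": [0,-0.004,-0.002],"angular": [0,0,0],"fingers": 255}

```text
clock: 9.8
tool_pos: [0.5267, 0.039, 0.1428]
eef_rot: [0.707, 0.018, -0.02, -0.706]
wrist_force: [-0.4, -0.3, 0.6]
finger_gap: -0.0
```

Emit:
arm_command:
  series:
    - {"travel": [0,-0.005,-0.003],"angular": [0,0,0],"fingers": 255}
    - {"travel": [0,-0.005,-0.003],"angular": [0,0,0],"fingers": 255}

```text
clock: 10.0
tool_pos: [0.5271, 0.0286, 0.1371]
eef_rot: [0.707, 0.019, -0.02, -0.706]
wrist_force: [-0.3, 2.0, 3.4]
finger_gap: 0.0004
```

Emit:
arm_command:
  series:
    - {"travel": [0,-0.005,-0.004],"angular": [0,0,0],"fingers": 255}

```text
clock: 10.1
tool_pos: [0.5275, 0.0232, 0.1335]
eef_rot: [0.707, 0.019, -0.02, -0.706]
wrist_force: [-0.7, 0.9, 6.1]
finger_gap: 0.0002
```

```bash
cat >> h.py <<'E'
def look(f=None):
    st();c=cam('scene');P=mo(cloud(c));m=red(c)&(abs(P[...,0]-20)<110)&(abs(P[...,1])<60)&(c['depth']>0)
    k,l,s,ce=cv2.connectedComponentsWithStats(m.astype('uint8'))
    for i in range(1,k):
        if s[i,4]>12:
            q=P[l==i];print(s[i],np.median(q,0).round(1),np.percentile(q,3,0).round(1),np.percentile(q,97,0).round(1))
    if f: save(c,f,(235,150,325,260),5.4)
E
python3 -c "
from h import *
look()"
```

```text
t 10.1 mould [-26.7   2.  133.5] F [-0.7  0.9  6.1] gap 0.0002 q [-0.01  0.44  1.97 -0.    0.73 -0.07]
[263 225  16  16 125] [80.1  1.1 86.3] [ 59.6 -19.7  56. ] [97.2  7.2 89.6]
```

Emit:
arm_command:
  series:
    - {"travel": [0,-0.004,-0.004],"angular": [0,0,0],"fingers": 255}
    - {"travel": [0,-0.004,-0.005],"angular": [0,0,0],"fingers": 255}

```text
clock: 10.35
tool_pos: [0.528, 0.0139, 0.1246]
eef_rot: [0.707, 0.019, -0.019, -0.706]
wrist_force: [-1.5, -0.3, 6.2]
finger_gap: 0.0001
```

Emit:
arm_command:
  series:
    - {"travel": [0,-0.004,-0.005],"angular": [0,0,0],"fingers": 255}

```text
clock: 10.45
tool_pos: [0.5282, 0.0095, 0.1197]
eef_rot: [0.707, 0.02, -0.019, -0.706]
wrist_force: [0.2, 4.2, 2.7]
finger_gap: -0.0001
```

Emit:
arm_command:
  series:
    - {"travel": [0,-0.003,-0.005],"angular": [0,0,0],"fingers": 255}

```text
clock: 10.55
tool_pos: [0.5284, 0.0062, 0.1146]
eef_rot: [0.707, 0.02, -0.018, -0.706]
wrist_force: [0.7, 3.3, 2.3]
finger_gap: 0.0
```

```bash
python3 -c "
from h import *
look()"
```

```text
t 10.55 mould [-43.8   2.  114.6] F [0.7 3.3 2.3] gap 0.0 q [-0.04  0.47  1.98 -0.    0.69 -0.1 ]
[264 224  16  14 111] [78.   1.2 89.9] [58.  -6.3 84. ] [94.7  7.4 93.9]
```

Emit:
arm_command:
  series:
    - {"travel": [0,-0.003,-0.005],"angular": [0,0,0],"fingers": 255}

```text
clock: 10.7
tool_pos: [0.5282, 0.0028, 0.1088]
eef_rot: [0.707, 0.019, -0.018, -0.706]
wrist_force: [0.9, 1.6, 0.7]
finger_gap: 0.0
```

Emit:
arm_command:
  series:
    - {"travel": [0,-0.002,-0.005],"angular": [0,0,0],"fingers": 255}

```text
clock: 10.8
tool_pos: [0.5282, 0.0005, 0.1034]
eef_rot: [0.707, 0.019, -0.018, -0.706]
wrist_force: [-1.0, 0.4, 0.6]
finger_gap: 0.0004
```

Emit:
arm_command:
  series:
    - {"travel": [0,-0.001,-0.004],"angular": [0,0,0],"fingers": 255}

```text
clock: 10.9
tool_pos: [0.5281, -0.0008, 0.0989]
eef_rot: [0.707, 0.019, -0.019, -0.706]
wrist_force: [0.3, -0.5, 0.7]
finger_gap: 0.0004
```

Emit:
arm_command:
  series:
    - {"travel": [0,-0.001,-0.003],"angular": [0,0,0],"fingers": 255}

```text
clock: 11.0
tool_pos: [0.5278, -0.0019, 0.0953]
eef_rot: [0.707, 0.019, -0.019, -0.706]
wrist_force: [0.4, -0.6, -0.6]
finger_gap: -0.0002
```

```bash
python3 -c "
from h import *
look()"
```

```text
t 11.0 mould [-51.8   3.   95.3] F [ 0.4 -0.6 -0.6] gap -0.0002 q [-0.06  0.5   2.   -0.    0.64 -0.11]
[265 224  14  12 100] [77.5  1.  92.6] [ 57.7 -20.2  60.9] [93.2  7.2 97.8]
```

The force has gone, so the lever probably snapped down by itself. I'll press lightly to confirm, then retreat and look.

Emit:
arm_command:
  series:
    - {"travel": [0,0,-0.002],"angular": [0,0,0],"fingers": 255}
    - {"travel": [0,0,-0.001],"angular": [0,0,0],"fingers": 255}

```text
clock: 11.25
tool_pos: [0.528, -0.002, 0.0931]
eef_rot: [0.707, 0.019, -0.019, -0.706]
wrist_force: [-10.5, 0.3, 43.0]
finger_gap: 0.0001
```

Emit:
arm_command:
  series:
    - {"travel": [0,0,0.03],"angular": [0,0,0],"fingers": 255}
    - {"travel": [0,-0.02,0.045],"angular": [0,0,0],"fingers": 255}
    - {"travel": [0,-0.045,0.04],"angular": [0,0,0],"fingers": 255}
    - {"travel": [0,-0.045,0],"angular": [0,0,0],"fingers": 255}
    - {"travel": [0,-0.045,0],"angular": [0,0,0],"fingers": 255}
    - {"travel": [0,0,0],"angular": [0,0,0],"fingers": 255}

```text
clock: 11.85
tool_pos: [0.5281, -0.1547, 0.2081]
eef_rot: [0.708, 0.022, -0.02, -0.705]
wrist_force: [-0.6, 0.3, -0.8]
finger_gap: 0.0005
```

Run:
```python
from h import *
look('p10.png')
c=cam('top');P=mo(cloud(c))
q=P[(P[...,2]>86)&(P[...,2]<95)&(abs(P[...,1])<9)&(P[...,0]>40)&(P[...,0]<63)];print('post',np.percentile(q,[3,50,97],axis=0).round(1).tolist())
m=red(c)&(abs(P[...,0]-20)<110)&(abs(P[...,1])<60)
for a,b in((-90,0),(0,120)):
    q=P[m&(P[...,0]>a)&(P[...,0]<b)];print(np.percentile(q,[3,50,97],axis=0).round(1).tolist())
```

```text
t 11.85 mould [-204.4   11.1  208.1] F [-0.6  0.3 -0.8] gap 0.0005 q [-0.34  0.37  1.86 -0.    0.92 -0.39]
[296 177  14  11  97] [-59.3  -0.5  93.2] [-71.2 -10.1  91.6] [-47.1  10.2  95. ]
[264 224  16  12 101] [76.6  0.8 92.2] [ 58.4 -19.8  61.7] [93.   7.5 97.5]
post [[46.8, -8.5, 86.5], [51.4, -0.1, 89.0], [56.7, 8.3, 92.7]]
[[-71.9, -11.2, 88.3], [-59.9, -0.8, 91.2], [-48.2, 9.5, 93.6]]
[[58.3, -7.1, 83.3], [74.7, -0.3, 89.3], [90.9, 6.3, 95.9]]
```

View pics/p10.png

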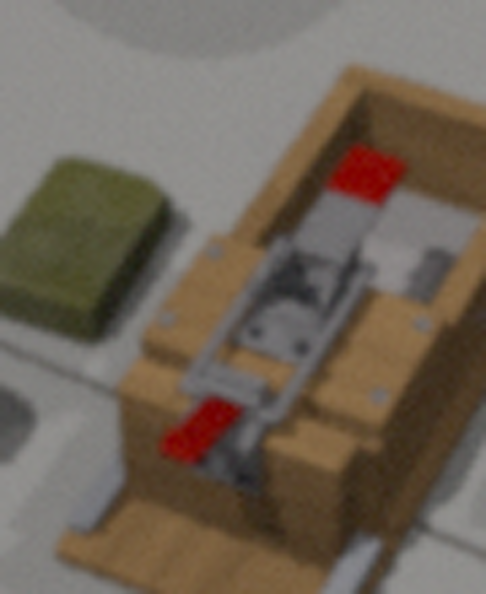

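The lever is flat: its red face is at mould (−59, 93) mm, as expected for 0 rad. The gate is drawn in against the mould, with the post 4–5 mm further in, and the tab and bar are hooked at the keeper (crop 200,428). The arm is clear, so I'm handing in.

```bash
python3 -c "
from h import *
env.hand_in();look()"
```

```text
the job is handed in; nothing more can be done
the job is handed in; nothing more can be done
```

The end gate is closed and latched, and I handed the job in at about 12 s on the robot's clock. No verdict came back, so what follows is from my own checks.

**What I did:** I pushed the loop over with closed fingertips until its bar rested on the keeper's foot. Then I gripped the tab and fed the bar under the lip until it touched the post, at about 13 N with the lever near 1.1 rad. I let go and pressed the lever down in small steps, with at most about 6 N, until it snapped over centre.

**Last checks, with the arm clear:**
- **Lever:** the grip face is at z about 93 mm, against 93.5 mm expected for lying flat.
- **Gate:** the post has come in by about 4 to 5 mm, which puts the gate at roughly 2.5 to 3 mm. That figure is from camera depth, good to about 2 mm.
- **Hook:** the picture shows the bar caught under the lip. I did not measure its position in the keeper's frame to the millimetre.
- **Soap bars and jar:** the robot kept clear of all three. I did not measure their positions at the end.

**One thing rougher than planned:** the light confirming press, with the lever already on its stop, read 43 N at the wrist. That is under the 60 N limit but harder than intended.

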